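# Take the sauce pot off the warm zone and snap its spout cap on

### The job

Slide the copper sauce pot across the black warmer, without lifting it, from the orange ring until it stands inside the green ring. Then press the red snap cap straight down over the white spout on its lid until it clicks, and keep pressing: the program finishes while you are still holding the cap pressed fully down. Leave the other things where they are.

Things in the scene. Friction and masses are not known exactly. Their poses are not given: they have to be found in the camera images.
- pot: Round copper sauce pot, loose, about 0.7 kg, 84 mm across and 46 mm high to its flat closed lid, with a dark wooden handle on one side and a white spout (a round stud) in the middle of the lid. Origin: centre of its underside. z up; the handle points along the pot's own -x.
- pot_handle (a point): Middle of the pot's handle, 70 mm out from the pot's axis and 36 mm above its underside. The handle is a level flat-sided bar, 14 mm wide and 16 mm tall (28 to 44 mm above the underside), ending 97 mm from the pot's axis; from 45 mm outward it is free on all sides.
- spout_top (a point): Centre of the flat top of the white spout, on the pot's axis, 78 mm above the pot's underside. The spout is 28 mm across and stands 32 mm above the lid; its top 8 mm taper to 20 mm across. A spring-backed black rubber seal 14 mm across stands 3 mm above this top.
- catches (a point): Point on the spout's axis, 61 mm above the pot's underside, level with four polished steel spring catches that bulge 4.5 mm out of the spout's sides. The cap's lip meets them with the cap's rim about 67 mm above the pot's underside; the push peaks at about 10 N, then drops (the click) once the rim is below about 58 mm.
- seal (a joint): How far the rubber seal in the spout's top is pushed down, m: 0 when free, 0.003 when it is flush with the spout's top and the cap's roof rests on the spout. Spring of 2 N per mm: it lifts a cap that is snapped on but not pressed by about 2 to 3 mm.
- cap: Red plastic snap cap, loose, about 35 g, standing mouth down: 44 mm across, 34 mm high, fine grip ribs. Origin: centre of its lower rim, z up. Hollow, 30 mm deep; a lip inside the mouth leaves an opening 31 mm across, about 1.5 mm free all round the spout. Its turn about z does not matter.
- cap_top (a point): Centre of the cap's flat top, 34 mm above its rim. Fully down, the cap's roof rests on the spout's top, with the rim 48 mm above the pot's underside (2 mm above the lid) and this point 82 mm above it.
- warmer: Flat black two-zone warmer, fixed to the table: 130 x 256 mm, 6 mm thick. Origin: centre of its underside; its own y runs along its length. Its two rings lie 60 mm either side of its centre along y; which is left and which right changes. To its right a tall brown paper bag (0.5 m high, always there) fills the table beyond x = 0.44 from y = -0.41 outward: keep the hand off it.
- warm_zone: Orange ring printed on the warmer's top, inner radius 51 mm, outer 56 mm; the pot starts in it. Origin: centre of the ring, on the warmer's top face (6 mm above the table).
- rest_zone: Green ring printed on the warmer's top, same size, where the pot must stand. Origin: centre of the ring, on the warmer's top face.
- ink_pad: Dark blue ink pad, 60 x 90 x 17 mm, origin under its centre. Bystander.
- date_stamp: Rubber stamp with a black handle, 30 x 50 x 70 mm, origin under its centre. Bystander.
- round_box: Round chip-wood box, 68 mm across, 30 mm high, origin under its centre. Bystander.
- choc_bar: Green chocolate bar, 56 x 139 x 11 mm, origin under its centre. Bystander.
There are look-alikes about, which are no part of the job. Of the things shaped like the cap, the red one is meant.

How it is judged:
On the way, in this order (a step that is already met when the one before it is completed fails the run):
1. the pot has been slid over and stands still inside the green ring (horizontal distance between pot and rest_zone below 0.012 m and height (world z) of pot below 0.01 m and angle between pot's own z axis and vertical below 0.1 rad and linear speed of pot below 0.02 m/s), for 0.2 s.
2. the cap has snapped past the catches onto the spout (horizontal distance between cap and pot below 0.004 m and angle between the z axis of cap and the z axis of pot, either way round below 0.12 rad and z of cap in the frame of pot below 0.0525 m), for 0.2 s.
At the end, for the whole second after the job is handed in: Pot upright on the warmer, within 12 mm of the green ring's centre; cap straight on the spout, within 4 mm of the pot's axis, rim under 49.5 mm above the pot's underside; fingers still press the cap so that the seal stays pushed in over 1.8 mm (horizontal distance between pot and rest_zone below 0.012 m and height (world z) of pot below 0.01 m and angle between pot's own z axis and vertical below 0.1 rad and horizontal distance between cap and pot below 0.004 m and angle between the z axis of cap and the z axis of pot, either way round below 0.12 rad and z of cap in the frame of pot below 0.0495 m and value of joint seal above 0.0018 m and contact force between the fingers and cap above 2 N); the arm keeps its last pose, push and grip.
It fails at once if the pot is lifted off the warmer (height (world z) of pot above 0.016 m).
It fails at once if the pot is tipped (angle between pot's own z axis and vertical above 0.2 rad).
It fails at once if one of the other things is pushed more than 20 mm (distance of any of ink_pad, date_stamp, round_box, choc_bar from where it was at the start of the episode above 0.02 m).
It also fails if it takes over 51 s, if anything falls off the work surface, if the arm or the gripper's body presses on something with over 40 N, if the wrist force passes 120 N, or if a joint passes its speed limit or range.

### The arm

A 7-joint arm with a two-finger parallel gripper is mounted at the origin on a cart in front of the work surface, level with it; the furniture and walls round the work are solid. World frame = base frame: x ahead of the robot, y to its left, z up, the work surface at z = 0. Lengths are in m, angles in rad, forces in N, time in s.
With the tool pointing down it reaches from about 0.4 to 0.85 m from the base axis. Payload 6.9 kg.
Tool frame: the origin (TCP) lies on the mounting face of the last link; the fingertips stand 173 mm ahead of it and the grasp point (between the pads) lies 155 mm ahead of it; y points along the fingers, z is the direction in which the jaws open and shut, and the axes are right-handed (so a half turn about y gives the same grasp; the last joint's range is limited). The gripper opens to 85 mm and grips with 20 to 120 N. Pads are 22 mm wide; open, the fingers measure 114 mm over their backs; the gripper's body (76 mm by 85 mm) begins 54 mm behind the grasp point. The pads swing forward as they close: fully open they stand 13 mm farther back than shut.
Start: joints at [-1.089, 0.507, -0.238, 1.5, 0.126, 1.149, -0.155], TCP at [0.229, 0.581, 0.405] pointing down, gripper open.
Joint ranges: [-3.08, 3.08], [-0.24, 2.05], [-1.43, 1.35], [0, 2.5], [-1.52, 4.66], [0.17, 1.96], [-2.89, 2.89]. Speed limits (rad/s): [2.39, 2.39, 3.14, 3.14, 3.14, 3.14, 3.14].

### API

Orientations are given as a 3x3 rotation matrix whose columns are the frame's x, y, z axes.
In Python, from station import state, read_camera, calibration, finish_job, cut_out gives the robot as it stands.
- The arm moves only by the tool move_arm, never from a script. Its argument "moves" is a list of rows, each a list of 3 entries, a list of its own where there are three numbers: the finger opening in cm, from 0 to 8.54, then the shift along the tool's x, y, z in cm, then the turn, a rotation vector about the tool's x, y, z in degrees. A call has 1 to 8 rows; each row is the pose to reach, as a shift and turn from the pose measured when the call began, along the tool's axes at that moment; what a row does not reach only later rows make up. A row lasts 1/12 s, in which the tool goes at most 41.7 mm and 7.16 degrees, less where a joint would pass 70% of its speed; a pose out of reach is approached as far as the arm can. A call with a gripper value outside its range is refused whole. The fingers move at their own pace and stop on an object; the grip force is fixed at half the most. Time passes only in rows, so rows that repeat a pose let the fingers close. It gives the time, the measured TCP pose, the force and the opening at its end, in the units of the state.
- state(): the state, without advancing time (a new reading comes with each control period).
- read_camera(name): name is "scene" or "side" or "wrist"; returns the picture (480x640x3 uint8, blue, green, red); there is no depth.
- calibration(name): a dict with "fov_y" (degrees; the focal length in pixels is half the picture's height over the tangent of half this angle, whatever the lens; pixels are square), "cx", "cy" (the principal point, pixels), "R" (3x3) and "t" (3): a world point X has camera coordinates R X + t. Camera axes: x right, y down, z forward; pixel columns grow to the right and rows downward; lengths in m; the calibration is good to about 2 mm. A picture is of the moment at which its call begins: read the wrist's pose just before it. calibration takes no time and is no camera call; for the wrist camera it gives the pose at the moment of the call.
- finish_job(): hands the job in, once; it reports no verdict.
Trained networks look in the newest picture that a camera, given by its name, has taken for a name from the list of things; names that differ only in an ending like _2 or _b are one class to them, and where a whole thing is asked for, a point or a joint stands for the part that bears it (a point fixed in the world has none). Each returns a list of dicts, best first, with "score" (0 to 1); they miss things now and then, are a little off and sometimes report something else, mostly with a low value. They report only what shows in the picture. A call takes as long as a camera call. They do not tell look-alikes from the thing itself.
- cut_out(camera, query): "pixels" (480x640 bool, what is visible of it) and "box" ([left, top, width, height] in pixels, round what is visible of it).
The state is a dict: "time": time; "qpos": joint angles; "qd": joint speeds; "effort": joint torques, N m; "tcp_pos": TCP position; "ee_rot": TCP orientation; "ft_force": force on the tool from outside, world axes, zero at the start; "wrist_torque": the same for the moment, N m; "width": finger opening in m.
Only numpy, scipy, OpenCV 4.12 (cv2) and the standard library are available. Lean on these libraries where they do the work, as an engineer would, in place of code of your own. Each camera call takes 0.05 s, during which the arm holds its last target. There are 200 camera calls.

## Working session

There is one attempt and no reset: what is moved stays moved. The work goes in short steps, Python scripts to look and compute and a tool call to move; the robot and the scene stay as the last step left them, time stands still between calls to the robot, and variables do not carry over. Pictures are saved under pics/ and viewed, about 8 in all and at most 12, crops included, and the job is handed in when it is done.

Besides the shell and the picture viewer there is one more tool, called after "Request:" as name(argument=value, ...), one argument or row to a line, values as JSON. move_arm: Moves the arm, as the interface text tells. Its arguments: {"type":"object","properties":{"moves":{"type":"array"}},"required":["moves"]}

```bash
ls; mkdir -p pics; python3 - <<'E'
from station import *
import cv2,numpy as np
s=state();print(s['time'],s['tcp_pos'],np.round(s['ee_rot'],3).tolist(),s['width'])
a=read_camera('scene');b=read_camera('side')
cv2.imwrite('pics/a.png',a);cv2.imwrite('pics/b.png',b)
for c in('scene','side'):
  k=calibration(c);print(c,k['fov_y'],k['cx'],k['cy'],np.round(k['R'],3).tolist(),(-np.array(k['R']).T@np.array(k['t'])).round(3))
E
```

```text
pics
0.0 [0.22939291 0.58116871 0.40383756] [[0.93, -0.001, 0.367], [-0.367, -0.002, 0.93], [0.0, -1.0, -0.002]] 0.08572554014768624
scene 50.38765998237152 313.1504133501551 240.18396073014688 [[0.826, -0.564, -0.001], [-0.325, -0.474, -0.818], [0.461, 0.676, -0.575]] [-0.011 -1.071  0.721]
side 56.148838849796505 315.09764473843046 243.59930677533816 [[0.201, 0.98, -0.004], [0.602, -0.127, -0.788], [-0.773, 0.156, -0.615]] [ 1.321 -0.464  0.743]
```

View pics/a.png

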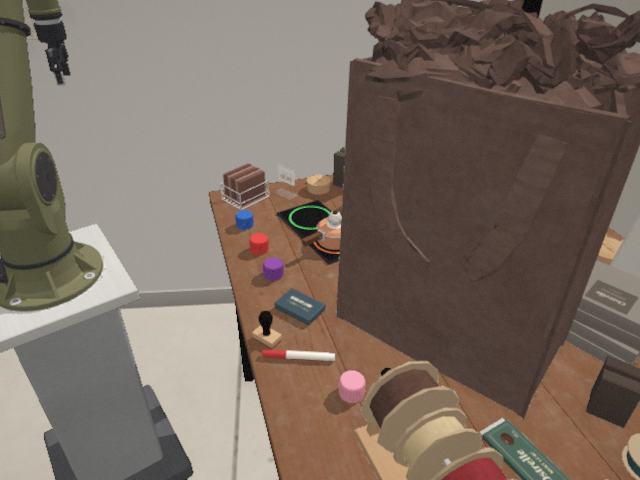

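View pics/b.png

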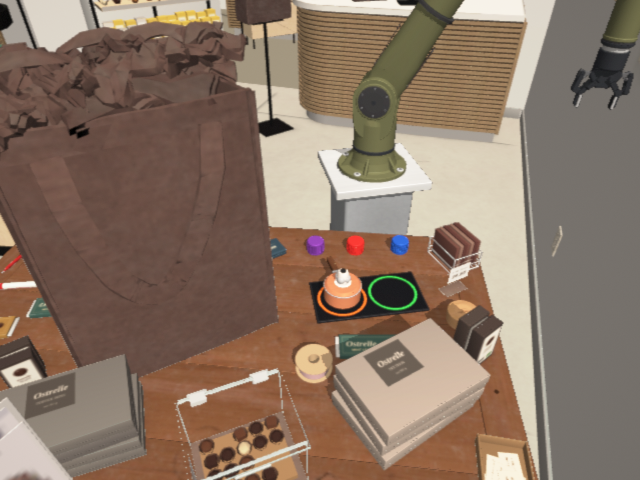

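The side view shows everything needed: pot at about (343,290), orange ring (342,298) and green ring (392,293). There are four cap-shaped things: purple (316,245), red (356,245) and blue (400,244) in the side view, and pink (352,387) in the scene view. The red one, at (356,245) side and (259,244) scene, fits the description. Next I'll measure.

```bash
cat > h.py <<'E'
from station import *
import cv2,numpy as np
from scipy.optimize import least_squares
def proj(k,X):
    R=np.array(k['R']);t=np.array(k['t']);f=240/np.tan(np.radians(k['fov_y'])/2)
    c=np.atleast_2d(X)@R.T+t
    return c[:,:2]/c[:,2:]*f+[k['cx'],k['cy']]
def onplane(k,uv,z):
    R=np.array(k['R']);t=np.array(k['t']);f=240/np.tan(np.radians(k['fov_y'])/2)
    uv=np.atleast_2d(uv);d=np.c_[(uv-[k['cx'],k['cy']])/f,np.ones(len(uv))]@R
    C=-R.T@t
    return C+d*((z-C[2])/d[:,2])[:,None]
def circ(p):
    r=least_squares(lambda q:np.hypot(p[:,0]-q[0],p[:,1]-q[1])-.0535,p.mean(0)[:2],loss='soft_l1',f_scale=.002)
    return r.x,np.std(r.fun)
def cyl(x,y,z0,z1,r0,r1=None):
    a=np.linspace(0,2*np.pi,40);r1=r1 or r0
    return np.vstack([np.c_[x+r*np.cos(a),y+r*np.sin(a),0*a+z] for r,z in((r0,z0),(r1,z1))])
def silh(k,X):
    h=cv2.convexHull((proj(k,X)).astype(np.float32));m=cv2.moments(h)
    return np.array([m['m10'],m['m01']])/m['m00']
def fitcyl(k,m,z0,z1,r):
    ys,xs=np.nonzero(m);c=np.array([xs.mean(),ys.mean()])
    x0=onplane(k,c,(z0+z1)/2)[0,:2]
    s=least_squares(lambda q:silh(k,cyl(q[0],q[1],z0,z1,r))-c,x0,x_scale=.01,diff_step=1e-3).x
    h=cv2.convexHull(proj(k,cyl(*s,z0,z1,r)).astype(np.float32))
    return s,m.sum(),cv2.contourArea(h)
def big(m):
    n,l,st,_=cv2.connectedComponentsWithStats(m.astype(np.uint8))
    return l==1+np.argmax(st[1:,4])
E
python3 - <<'E'
from h import *
for c in('scene','side'):
  k=calibration(c);im=read_camera(c);hsv=cv2.cvtColor(im,cv2.COLOR_BGR2HSV);H,S,V=cv2.split(hsv)
  print(c)
  g=(H>50)&(H<75)&(S>150)&(V>120);g=big(cv2.dilate(g.astype(np.uint8),np.ones((3,3)))>0)&g
  p=onplane(k,np.argwhere(g)[:,::-1],.006);print('green',g.sum(),circ(p))
  for n in('cap','pot','warmer','ink_pad','date_stamp','round_box','choc_bar'):
    for d in cut_out(c,n)[:5]:
      if d['score']<.3: continue
      m=np.array(d['pixels']);bc=im[m].mean(0).round()
      o=[n,round(d['score'],2),d['box'],bc]
      if n=='cap': o.append(fitcyl(k,m,0,.034,.022))
      else: o.append(onplane(k,np.argwhere(m)[:,::-1].mean(0),.01)[0].round(3))
      print(*o)
E
python3 - <<'E'
import cv2
b=cv2.imread('pics/b.png')[220:330,290:440]
cv2.imwrite('pics/c.png',cv2.resize(b,None,fx=5,fy=5,interpolation=cv2.INTER_CUBIC))
E
```

```text
sceneTraceback (most recent call last):
  File "<stdin>", line 5, in <module>
  File "h.py", line 30, in big
    return l==1+np.argmax(st[1:,4])
                ~~~~~~~~~^^^^^^^^^^
    return _wrapfunc(a, 'argmax', axis=axis, out=out, **kwds)
    return bound(*args, **kwds)
ValueError: attempt to get argmax of an empty sequence
```

View pics/c.png

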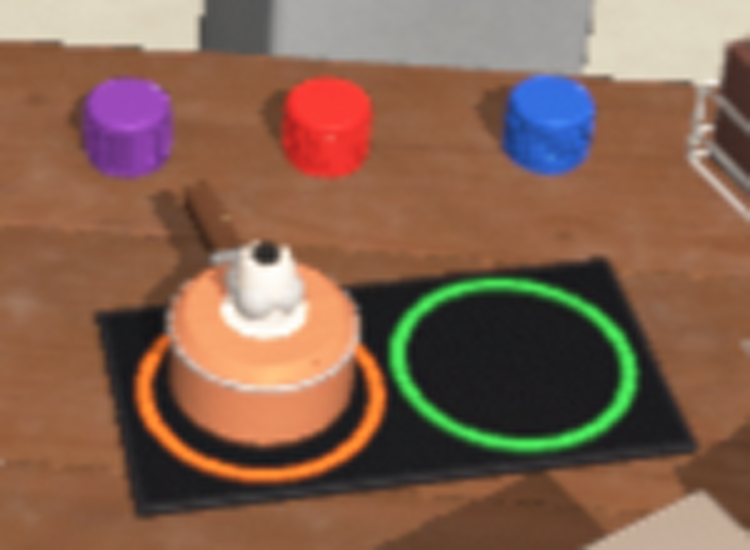

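The crop shows the red cap at side (356,245), mouth down, between the purple (left) and blue (right) caps. The pot's handle points up-left toward side (331,260), towards the robot.

```bash
python3 - <<'E'
from h import *
for c in('scene','side'):
  k=calibration(c);im=read_camera(c);hsv=cv2.cvtColor(im,cv2.COLOR_BGR2HSV);H,S,V=cv2.split(hsv)
  print(c)
  g=(H>45)&(H<80)&(S>110)&(V>90)
  if g.any():
    p=onplane(k,np.argwhere(g)[:,::-1],.006);print('green',g.sum(),circ(p))
  for n in('cap','pot','warmer','ink_pad','date_stamp','round_box','choc_bar'):
    for d in cut_out(c,n)[:5]:
      if d['score']<.3: continue
      m=np.array(d['pixels']);bc=im[m].mean(0).round()
      o=[n,round(d['score'],2),d['box'],bc]
      if n=='cap': o.append(fitcyl(k,m,0,.034,.022))
      else: o.append(onplane(k,np.argwhere(m)[:,::-1].mean(0),.01)[0].round(3))
      if n=='pot':
        for q in ('handle',):
          mm=m&(V<140)&(S>90); o.append(('dark',np.argwhere(mm)[:,::-1].mean(0),mm.sum()))
      print(*o)
  # copper-coloured body
  o=(H>3)&(H<18)&(S>120)&(V>170);
  if o.any(): print('orange/copper centroid',np.argwhere(big(o))[:,::-1].mean(0),big(o).sum())
k=calibration('side')
# lid outline ellipse points/spout seal from crop: seal top at crop(266,252)
s=np.array([290+266/5,220+252/5]);print('seal',onplane(k,s,.006+.081))
# handle end approx crop (200,190)->
print('handle end',onplane(k,[290+200/5,220+188/5],.006+.040))
print('pot bottom front',onplane(k,[290+262/5,220+443/5],.006))
print('warmer corners',onplane(k,np.array([[97,313],[603,260],[693,445],[140,507]])/5+[290,220],.006).round(3))
E
```

```text
scene
green 192 (array([ 0.61568716, -0.13905954]), np.float64(0.002947739292479515))
cap 0.89 [339.5, 369.9, 25.3, 33.5] [152. 138. 205.] (array([ 0.36337223, -0.63930923]), np.int64(724), 761.4312017373741)
cap 0.86 [251.0, 236.8, 20.3, 17.0] [ 57.  60. 183.] (array([ 0.43692258, -0.18516932]), np.int64(319), 374.8031322414754)
cap 0.78 [237.5, 206.4, 14.8, 24.0] [149.  90.  61.] (array([ 0.46084081, -0.07003435]), np.int64(331), 323.3223629577551)
cap 0.7 [263.9, 255.1, 22.8, 26.4] [132.  68. 120.] (array([ 0.41850517, -0.28427079]), np.int64(440), 428.7297922638245)
cap 0.48 [252.3, 310.7, 28.7, 40.9] [ 73.  95. 117.] (array([ 0.30834092, -0.44418625]), np.int64(583), 593.840360885486)
pot 0.8 [300.5, 210.7, 41.8, 40.0] [100. 119. 153.] [ 0.606 -0.227  0.01 ] ('dark', array([315.        , 239.67676768]), np.int64(198))
warmer 0.84 [277.7, 202.1, 65.9, 59.8] [40. 52. 48.] [ 0.588 -0.178  0.01 ]
ink_pad 0.76 [277.1, 289.4, 49.5, 37.0] [98. 94. 81.] [ 0.404 -0.414  0.01 ]
ink_pad 0.65 [252.6, 311.0, 30.7, 40.6] [ 73.  95. 119.] [ 0.312 -0.438  0.01 ]
ink_pad 0.39 [309.2, 175.8, 22.6
[... 915 characters left out ...]
.01 ] ('dark', array([333.09448819, 272.06299213]), np.int64(127))
warmer 0.98 [307.5, 270.0, 121.3, 50.0] [39. 56. 52.] [ 0.628 -0.185  0.01 ]
ink_pad 0.49 [271.9, 236.4, 11.1, 21.1] [97. 90. 76.] [ 0.4  -0.38  0.01]
round_box 0.82 [448.5, 302.8, 26.9, 24.2] [ 92. 136. 181.] [ 0.703 -0.019  0.01 ]
choc_bar 0.97 [335.2, 334.1, 58.2, 25.2] [ 90. 104.  93.] [ 0.745 -0.259  0.01 ]
orange/copper centroid [342.18901099 285.96923077] 455
seal [[ 0.603829   -0.25702366  0.087     ]]
handle end [[ 0.5071419  -0.26368579  0.046     ]]
pot bottom front [[ 0.6404183  -0.26540085  0.006     ]]
warmer corners [[ 0.541 -0.322  0.006]
 [ 0.555 -0.071  0.006]
 [ 0.681 -0.077  0.006]
 [ 0.667 -0.327  0.006]]
```

Red cap is at about (0.437,-0.182), pot at about (0.603,-0.258) with its handle towards -x, and green ring at about (0.613,-0.139). I'll move the arm over and refine with the wrist camera.

Request:
move_arm(
  moves=[
    [8.5, [41, 0, -30], [0, -21, 0]],
    [8.5, [41, 0, -30], [0, -21, 0]],
    [8.5, [41, 0, -30], [0, -21, 0]],
    [8.5, [41, 0, -30], [0, -21, 0]],
    [8.5, [41, 0, -30], [0, -21, 0]],
    [8.5, [41, 0, -30], [0, -21, 0]],
    [8.5, [41, 0, -30], [0, -21, 0]],
    [8.5, [41, 0, -30], [0, -21, 0]],
  ],
)

```text
time: 1.62
tcp_pos: [0.4081, 0.2976, 0.405]
ee_rot: [[1.0, 0.001, 0.009], [-0.009, 0.0, 1.0], [0.001, -1.0, 0.0]]
ft_force: [0.7, 1.0, -1.5]
width: 0.0851
```

```bash
cat >> h.py <<'E'
def go(x,y,z,zx=0,zy=1):
    """shift (cm) and turn (deg) to put TCP at x,y,z, tool down, jaw axis (zx,zy)"""
    from scipy.spatial.transform import Rotation as Ro
    s=state();R=np.array(s['ee_rot']);d=R.T@(np.array([x,y,z])-s['tcp_pos'])*100
    n=np.array([zx,zy,0])/np.hypot(zx,zy);Y=np.array([0,0,-1.]);T=np.c_[np.cross(Y,n),Y,n]
    print('t',round(s['time'],2),'tcp',np.round(s['tcp_pos'],4),'F',np.round(s['ft_force'],1),'w',round(s['width'],4))
    print('shift',d.round(2),'turn',np.degrees(Ro.from_matrix(R.T@T).as_rotvec()).round(1))
E
python3 -c "
from h import *
go(.52,-.22,.40)"
```

```text
t 1.62 tcp [0.4081 0.2976 0.405 ] F [ 0.7  1.  -1.5] w 0.0851
shift [ 11.67   0.49 -51.66] turn [-0.  -0.5  0. ]
```

Request:
move_arm(
  moves=[
    [8.5, [11.5, 0, -51.5], [0, -0.5, 0]],
    [8.5, [11.5, 0, -51.5], [0, -0.5, 0]],
    [8.5, [11.5, 0, -51.5], [0, -0.5, 0]],
    [8.5, [11.5, 0, -51.5], [0, -0.5, 0]],
    [8.5, [11.5, 0, -51.5], [0, -0.5, 0]],
    [8.5, [11.5, 0, -51.5], [0, -0.5, 0]],
    [8.5, [11.5, 0, -51.5], [0, -0.5, 0]],
    [8.5, [11.5, 0, -51.5], [0, -0.5, 0]],
  ],
)

```text
time: 2.28
tcp_pos: [0.4771, -0.0285, 0.4052]
ee_rot: [[1.0, 0.002, 0.0], [-0.0, 0.0, 1.0], [0.002, -1.0, 0.0]]
ft_force: [1.2, 0.1, -0.0]
width: 0.0852
```

```bash
python3 -c "
from h import *
go(.52,-.22,.40)"
```

```text
t 2.28 tcp [ 0.4771 -0.0285  0.4052] F [ 1.2  0.1 -0. ] w 0.0852
shift [  4.3    0.52 -19.15] turn [-0.  -0.   0.1]
```

Request:
move_arm(
  moves=[
    [8.5, [4, 0, -19], [0, 0, 0]],
    [8.5, [4, 0, -19], [0, 0, 0]],
    [8.5, [4, 0, -19], [0, 0, 0]],
    [8.5, [4, 0, -19], [0, 0, 0]],
    [8.5, [4, 0, -19], [0, 0, 0]],
    [8.5, [4, 0, -19], [0, 0, 0]],
    [8.5, [4, 0, -19], [0, 0, 0]],
  ],
)

```text
time: 2.87
tcp_pos: [0.5168, -0.2205, 0.4048]
ee_rot: [[1.0, 0.001, 0.004], [-0.004, 0.0, 1.0], [0.001, -1.0, 0.0]]
ft_force: [-0.7, 1.6, 0.1]
width: 0.085
```

```bash
python3 - <<'E'
from h import *
go(.533,-.262,.197)
k=calibration('wrist');im=read_camera('wrist');cv2.imwrite('pics/w1.png',im)
print(k['fov_y'],(-np.array(k['R']).T@np.array(k['t'])).round(3),np.round(k['R'],2).tolist())
E
```

```text
t 2.87 tcp [ 0.5168 -0.2205  0.4048] F [-0.7  1.6  0.1] w 0.085
shift [ 1.62 20.78 -4.15] turn [-0.  -0.2  0.1]
63.39989212276608 [ 0.443 -0.22   0.375] [[0.0, 1.0, 0.0], [0.96, -0.0, 0.29], [0.29, -0.0, -0.96]]
```

View pics/w1.png

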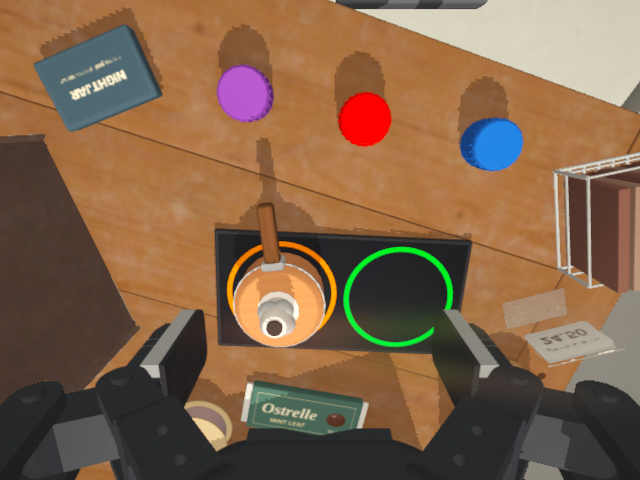

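The wrist view shows the orange ring at (281,290), green ring (399,296), spout tip (274,326), handle from (265,205) to (273,268), and red cap (365,119). Purple is at (245,93) and blue at (491,144).

```bash
cat > m.py <<'E'
from h import *
def look(show=None):
  k=calibration('wrist');im=read_camera('wrist')
  if show: cv2.imwrite(show,im)
  H,S,V=cv2.split(cv2.cvtColor(im,cv2.COLOR_BGR2HSV))
  P=lambda m:np.argwhere(m)[:,::-1]
  g=(H>50)&(H<75)&(S>180)&(V>150)
  if g.sum()>50: print('green',circ(onplane(k,P(g),.006)))
  o=(H>9)&(H<18)&(S>225)&(V>200)
  if o.sum()>50: print('orange',o.sum(),circ(onplane(k,P(o),.006)))
  r=((H<4)|(H>176))&(S>200)&(V>90)
  if r.sum()>50: print('cap',fitcyl(k,big(r),0,.034,.022))
  return k,im,H,S,V
E
python3 - <<'E'
from m import *
k,im,H,S,V=look()
for d in cut_out('wrist','pot')[:2]:
  m=np.array(d['pixels']);print(d['score'],d['box'])
m=np.array(cut_out('wrist','pot')[0]['pixels'])
for z,n in((.006+.046,'lid'),): pass
# lid circle: copper pixels
cm=(H>5)&(H<18)&(S>90)&(S<200)&(V>150)&m
# handle: rows 205-262 dark pixels
hm=m&(V<150)&(S>120);hm[268:]=0
rows=[(np.nonzero(hm[r])[0].mean(),r) for r in range(206,262,4) if hm[r].any()]
p=onplane(k,np.array(rows),.006+.044)
print('handle line',p[[0,-1]].round(4))
# sharp seal: dark spot near (274,326)
sm=np.zeros_like(hm);sm[312:342,260:290]=(V[312:342,260:290]<75);sm=big(sm);q=np.argwhere(sm)[:,::-1]
print('seal px',q.mean(0),sm.sum(),onplane(k,q.mean(0),.006+.081))
# lid silhouette fit: hull lower part
print('pot proj check',proj(k,np.array([[.603,-.258,.087],[.603,-.258,.052],[.503,-.262,.05]])).round(1))
cv2.imwrite('pics/x.png',cv2.resize(im[190:360,200:470],None,fx=2.9,fy=2.9,interpolation=cv2.INTER_CUBIC))
E
```

```text
green (array([ 0.61514678, -0.13951893]), np.float64(0.001658435072169067))
orange 419 (array([ 0.60848535, -0.25954102]), np.float64(0.0015860502348144416))
cap (array([ 0.43871137, -0.18159406]), np.int64(2147), 2329.406586169265)
0.84 [233.8, 204.8, 89.7, 139.6]
0.68 [239.8, 380.6, 124.8, 55.9]
handle line [[ 0.5089 -0.2662  0.05  ]
 [ 0.5556 -0.2629  0.05  ]]Traceback (most recent call last):
  File "<stdin>", line 15, in <module>
  File "h.py", line 30, in big
    return l==1+np.argmax(st[1:,4])
                ~~~~~~~~~^^^^^^^^^^
    return _wrapfunc(a, 'argmax', axis=axis, out=out, **kwds)
    return bound(*args, **kwds)
ValueError: attempt to get argmax of an empty sequence
```

```bash
python3 -c "
from h import *
go(.534,-.2644,.197,-.07,.9975)"
```

```text
t 3.07 tcp [ 0.5172 -0.2169  0.4054] F [-0.  -0.1  0. ] w 0.085
shift [ 1.64 20.83 -4.78] turn [-0.1 -3.9  0.1]
```

Request:
move_arm(
  moves=[
    [8.5, [1.64, 0, -4.8], [0, -4, 0]],
    [8.5, [1.64, 4, -4.8], [0, -4, 0]],
    [8.5, [1.64, 8, -4.8], [0, -4, 0]],
    [8.5, [1.64, 11, -4.8], [0, -4, 0]],
    [8.5, [1.64, 14, -4.8], [0, -4, 0]],
    [8.5, [1.64, 16, -4.8], [0, -4, 0]],
    [8.5, [1.64, 16, -4.8], [0, -4, 0]],
    [8.5, [1.64, 16, -4.8], [0, -4, 0]],
  ],
)

```text
time: 3.73
tcp_pos: [0.5341, -0.2635, 0.2451]
ee_rot: [[0.997, 0.0, -0.073], [0.073, 0.002, 0.997], [0.0, -1.0, 0.002]]
ft_force: [0.7, 0.1, 0.6]
width: 0.0852
```

```bash
python3 - <<'E'
from m import *
go(.534,-.2644,.197,-.07,.9975)
look('pics/w2.png')
E
```

```text
t 3.73 tcp [ 0.5341 -0.2635  0.2451] F [0.7 0.1 0.6] w 0.0852
shift [-0.02  4.81 -0.1 ] turn [-0.1  0.2  0. ]
green (array([ 0.61511646, -0.13934644]), np.float64(0.0015980362459964567))
orange 1045 (array([ 0.60875196, -0.25959749]), np.float64(0.0014764048851958766))
cap (array([ 0.43887493, -0.18209698]), np.int64(9820), 10647.580681420048)
```

View pics/w2.png

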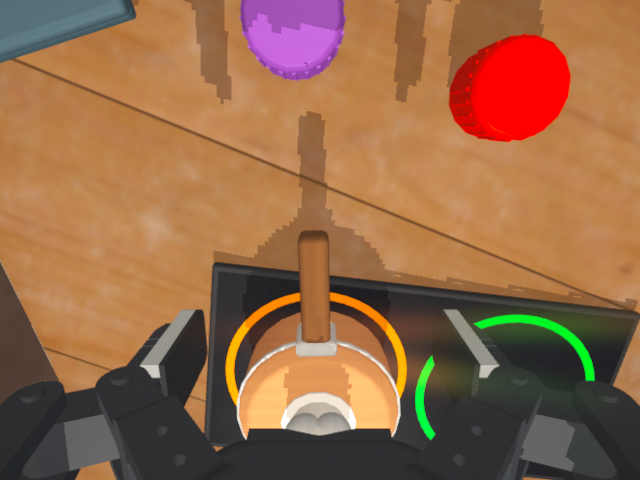

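The handle at (314,285) lies centred between the open pads. I'll lower and close.

Request:
move_arm(
  moves=[
    [8.5, [0, 2.5, -0.1], [0, 0, 0]],
    [8.5, [0, 4.8, -0.1], [0, 0, 0]],
    [8.5, [0, 4.8, -0.1], [0, 0, 0]],
    [4, [0, 4.8, -0.1], [0, 0, 0]],
    [1.5, [0, 4.8, -0.1], [0, 0, 0]],
    [1, [0, 4.8, -0.1], [0, 0, 0]],
    [1, [0, 4.8, -0.1], [0, 0, 0]],
    [1, [0, 4.8, -0.1], [0, 0, 0]],
  ],
)

```text
time: 4.45
tcp_pos: [0.535, -0.265, 0.1996]
ee_rot: [[0.997, 0.004, -0.073], [0.073, 0.0, 0.997], [0.004, -1.0, -0.0]]
ft_force: [-0.3, 0.2, -0.2]
width: 0.0248
```

Request:
move_arm(
  moves=[
    [1, [0, 0, 0], [0, 0, 0]],
    [1, [0, 0, 0], [0, 0, 0]],
    [1, [0, 0, 0], [0, 0, 0]],
    [1, [0, 0, 0], [0, 0, 0]],
  ],
)

```text
time: 4.78
tcp_pos: [0.5351, -0.2649, 0.2]
ee_rot: [[0.997, 0.004, -0.073], [0.073, 0.0, 0.997], [0.004, -1.0, -0.0]]
ft_force: [-0.2, 2.1, 5.7]
width: 0.0127
```

```bash
python3 - <<'E'
from m import *
s=state();p=s['tcp_pos']
go(p[0]+.011,p[1]+.120,p[2],-.07,.9975)
E
```

```text
t 4.78 tcp [ 0.5351 -0.2649  0.2   ] F [-0.2  2.1  5.7] w 0.0127
shift [1.970e+00 1.000e-02 1.189e+01] turn [0.  0.2 0.3]
```

Request:
move_arm(
  moves=[
    [1, [0.2, 0, 1], [0, 0, 0]],
    [1, [0.4, 0, 2.2], [0, 0, 0]],
    [1, [0.7, 0, 3.6], [0, 0, 0]],
    [1, [0.9, 0, 5], [0, 0, 0]],
    [1, [1.1, 0, 6.4], [0, 0, 0]],
    [1, [1.3, 0, 7.6], [0, 0, 0]],
    [1, [1.5, 0, 8.6], [0, 0, 0]],
    [1, [1.6, 0, 9.2], [0, 0, 0]],
  ],
)

```text
time: 5.45
tcp_pos: [0.5446, -0.1702, 0.2001]
ee_rot: [[0.997, 0.004, -0.075], [0.075, 0.001, 0.997], [0.004, -1.0, 0.0]]
ft_force: [-0.0, -3.2, -0.4]
width: 0.0129
```

```bash
python3 - <<'E'
from m import *
go(.5461,-.1449,.2,-.07,.9975)
E
```

```text
t 5.45 tcp [ 0.5446 -0.1702  0.2001] F [-0.  -3.2 -0.4] w 0.0129
shift [0.34 0.01 2.51] turn [-0.   0.3  0.3]
```

Request:
move_arm(
  moves=[
    [1, [0.1, 0, 0.8], [0, 0, 0]],
    [1, [0.2, 0, 1.6], [0, 0, 0]],
    [1, [0.3, 0, 2.2], [0, 0, 0]],
    [1, [0.3, 0, 2.5], [0, 0, 0]],
    [1, [0.3, 0, 2.5], [0, 0, 0]],
  ],
)

```text
time: 5.87
tcp_pos: [0.5458, -0.1438, 0.2001]
ee_rot: [[0.997, 0.005, -0.076], [0.076, 0.001, 0.997], [0.005, -1.0, 0.001]]
ft_force: [0.5, 0.1, 0.7]
width: 0.0127
```

```bash
python3 - <<'E'
from m import *
go(.5461,-.1449,.2,-.07,.9975)
im=read_camera('side');w=read_camera('wrist')
cv2.imwrite('pics/s2.png',np.hstack([cv2.resize(im[225:330,320:440],None,fx=4,fy=4,interpolation=cv2.INTER_CUBIC)[:420],cv2.resize(w[160:480,140:500],None,fx=.9,fy=.9)[:288].copy() if 0 else np.pad(w[200:480,180:480],((0,140),(0,0),(0,0)))]))
E
```

```text
t 5.87 tcp [ 0.5458 -0.1438  0.2001] F [0.5 0.1 0.7] w 0.0127
shift [ 0.02  0.01 -0.11] turn [-0.1  0.3  0.3]
```

View pics/s2.png

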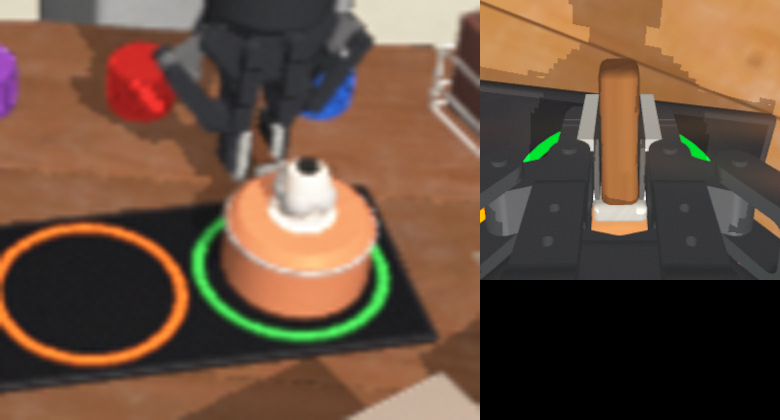

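The side crop shows the pot inside the green ring, spout seal at side px (397.5,266.2), with the handle still in the grip. I'll check numerically before releasing.

```bash
python3 - <<'E'
from m import *
k=calibration('side');im=read_camera('side')
for pt in ([320+310/4,225+165/4],): print('seal',onplane(k,pt,.087))
V=im.max(2);sub=V[258:274,388:408];ys,xs=np.nonzero(sub<90);print(len(xs),xs.mean()+388,ys.mean()+258,onplane(k,[xs.mean()+388,ys.mean()+258],.087))
# lid rim pts (crop): left 224,222 right 378,225 front 298,275
p=np.array([[224,222],[377,222],[299,275]])/4+[320,225]
q=onplane(k,p,.050);print(q.round(4))
r=least_squares(lambda c:np.hypot(q[:,0]-c[0],q[:,1]-c[1])-.042,q.mean(0)[:2]);print('pot(lid)',r.x)
print('side ring check',circ(onplane(k,np.argwhere((lambda h:(h[...,0]>50)&(h[...,0]<75)&(h[...,1]>150)&(h[...,2]>120))(cv2.cvtColor(im,cv2.COLOR_BGR2HSV)))[:,::-1],.006)))
E
```

```text
seal [[ 0.61508623 -0.13552176  0.087     ]]
15 395.4 264.6 [[ 0.60878451 -0.13818257  0.087     ]]
[[ 0.612  -0.1813  0.05  ]
 [ 0.6298 -0.0968  0.05  ]
 [ 0.6613 -0.1542  0.05  ]]
pot(lid) [ 0.6219464  -0.13927394]
side ring check (array([ 0.61200223, -0.138481  ]), np.float64(0.0021313271434975516))
```

Request:
move_arm(
  moves=[
    [3, [0, 0, 0], [0, 0, 0]],
    [5, [0, 0, 0], [0, 0, 0]],
    [6, [0, 0, 0], [0, 0, 0]],
    [6, [0, 0, 0], [0, 0, 0]],
    [6, [0, -3, 0], [0, 0, 0]],
    [8.5, [-1, -7, 0], [0, 0, 0]],
    [8.5, [-3, -11, 0], [0, 0, 0]],
    [8.5, [-3, -13, 0], [0, 0, 0]],
  ],
)

```text
time: 6.68
tcp_pos: [0.5133, -0.1474, 0.3331]
ee_rot: [[0.997, 0.005, -0.074], [0.074, 0.001, 0.997], [0.005, -1.0, 0.0]]
ft_force: [-1.2, 0.2, -1.4]
width: 0.085
```

Request:
move_arm(
  moves=[
    [8.5, [-1, -4, -3], [0, 4, 0]],
    [8.5, [-1, -4, -3], [0, 4, 0]],
    [8.5, [-1, -4, -3], [0, 4, 0]],
  ],
)

```text
time: 6.93
tcp_pos: [0.5049, -0.1809, 0.3762]
ee_rot: [[1.0, 0.01, -0.001], [0.001, -0.003, 1.0], [0.01, -1.0, -0.003]]
ft_force: [-0.0, -0.5, -0.1]
width: 0.0852
```

```bash
python3 - <<'E'
from m import *
k,im,H,S,V=look()
print(k['fov_y'])
go(.4388,-.182,.30)
cv2.imwrite('pics/w3.png',im)
E
```

```text
green (array([ 0.61487791, -0.13969151]), np.float64(0.001546604063739312))
orange 131 (array([ 0.60784992, -0.25905794]), np.float64(0.0024855557637526956))
cap (array([ 0.43859835, -0.1813279 ]), np.int64(2447), 2659.087924055406)
63.39989212276608
t 6.98 tcp [ 0.505  -0.1793  0.3741] F [ 0.   0.1 -0.7] w 0.0851
shift [-6.68  7.36 -0.24] turn [0.  0.2 0.4]
```

View pics/w3.png

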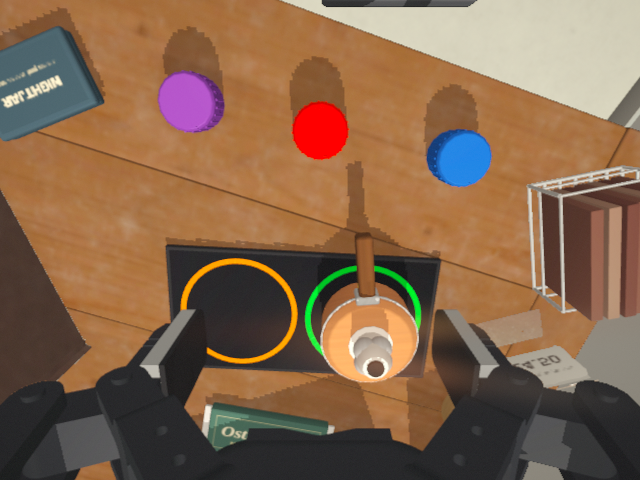

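The pot stands in the green ring: lid centre about (369,338), seal (376,368). The red cap at (320,131) is undisturbed, between purple (191,102) and blue (459,157).

```bash
cat > p.py <<'E'
from m import *
def pot(k,im,seal0,box):
  """seal spot centroid + lid circle"""
  H,S,V=cv2.split(cv2.cvtColor(im,cv2.COLOR_BGR2HSV))
  x,y=seal0;w=14;sub=V[y-w:y+w,x-w:x+w]<80
  n,l,st,c=cv2.connectedComponentsWithStats(sub.astype(np.uint8))
  i=min(range(1,n),key=lambda i:np.hypot(*(c[i]-w))if st[i,4]>20 else 99)
  q=c[i]+[x-w,y-w];print('seal px',q,st[i],onplane(k,q,.087)[0].round(4))
E
python3 - <<'E'
from p import *
k=calibration('wrist');im=read_camera('wrist')
pot(k,im,(376,368),0)
H,S,V=cv2.split(cv2.cvtColor(im,cv2.COLOR_BGR2HSV))
m=np.array(cut_out('wrist','pot')[0]['pixels'])
hm=m&(V<150)&(S>120)
rows=np.array([(np.nonzero(hm[r,340:390])[0].mean()+340,r) for r in range(238,288,5)])
p=onplane(k,rows,.050);print('handle',p[[0,-1]].round(4))
# lid rim (top z=.052): outer silhouette rows 330-380 of mask
e=[]
for r in range(310,385,6):
  c=np.nonzero(m[r])[0]
  if len(c): e+=[(c[0],r),(c[-1]+1,r)]
q=onplane(k,np.array(e),.051)
r=least_squares(lambda c:np.hypot(q[:,0]-c[0],q[:,1]-c[1])-.042,q.mean(0)[:2],loss='soft_l1',f_scale=.001);print('lid',r.x,np.std(r.fun))
E
```

```text
Traceback (most recent call last):
  File "p.py", line 7, in pot
    i=min(range(1,n),key=lambda i:np.hypot(*(c[i]-w))if st[i,4]>20 else 99)
ValueError: min() iterable argument is empty
```

```bash
sed -i 's/sub=V\[y-w:y+w,x-w:x+w\]<80/sub=(lambda a:a<np.percentile(a,2)+45)(V[y-w:y+w,x-w:x+w].astype(int))/' p.py
python3 - <<'E'
from p import *
k=calibration('wrist');im=read_camera('wrist')
print(im[358:380:3,366:388:3].max(2))
pot(k,im,(376,368),0)
H,S,V=cv2.split(cv2.cvtColor(im,cv2.COLOR_BGR2HSV))
m=np.array(cut_out('wrist','pot')[0]['pixels'])
hm=m&(V<150)&(S>120)
rows=np.array([(np.nonzero(hm[r,340:390])[0].mean()+340,r) for r in range(238,288,5)])
p=onplane(k,rows,.050);print('handle',p[[0,-1]].round(4))
e=[]
for r in range(310,385,6):
  c=np.nonzero(m[r])[0]
  if len(c): e+=[(c[0],r),(c[-1]+1,r)]
q=onplane(k,np.array(e),.051)
r=least_squares(lambda c:np.hypot(q[:,0]-c[0],q[:,1]-c[1])-.042,q.mean(0)[:2],loss='soft_l1',f_scale=.001);print('lid',r.x,np.std(r.fun))
E
```

```text
[[204 205 204 202 199 193 189 255]
 [207 226 232 207 204 197 190 239]
 [249 220 229 229 255 204 199 198]
 [106 110 114 113 219 255 203 207]
 [110 111 112 113 128 255 214 236]
 [101 103 107 107 109 255 218 255]
 [ 96  97  98  98 123 255 255 255]
 [ 86  86  90  91 255 255 255 250]]
seal px [370.35680751 373.05633803] [  0  12  17  16 213] [ 0.6143 -0.1382  0.087 ]
handle [[ 0.5174 -0.1461  0.05  ]
 [ 0.5555 -0.1444  0.05  ]]
lid [ 0.61022026 -0.13820395] 0.0015396591378768968
```

```bash
python3 - <<'E'
from p import *
k=calibration('wrist');im=read_camera('wrist')
w=im[354:394,349:389];V=w.max(2)
sub=(V<150)
n,l,st,c=cv2.connectedComponentsWithStats(sub.astype(np.uint8));i=1+np.argmax(st[1:,4])
q=c[i]+[349,354];print(st[i],q,onplane(k,q,.087))
# dark seal box extents
x0,y0,ww,hh=st[i][:4];q=np.array([349+x0+ww/2-.5,354+y0+hh/2-.5]);print(onplane(k,q,.087))
S2=calibration('side');im2=read_camera('side')
w=im2[256:276,386:408];V=w.max(2).astype(int);print(V.min());sub=V<V.min()+60
n,l,st,c=cv2.connectedComponentsWithStats(sub.astype(np.uint8));print(st[1:].tolist());i=1+np.argmax(st[1:,4]);print('side',c[i]+[386,256],onplane(S2,c[i]+[386,256],.087))
look();go(.4388,-.182,.26)
E
```

```text
[ 12  13  17  17 223] [368.7264574 374.9103139] [[ 0.61426543 -0.13809051  0.087     ]]
[[ 0.61434433 -0.13787826  0.087     ]]
49
[[0, 9, 2, 1, 2], [9, 8, 4, 4, 15]]
side [396.6 265.6] [[ 0.61257722 -0.13672538  0.087     ]]
green (array([ 0.61492448, -0.13967614]), np.float64(0.0015379690745205522))
orange 123 (array([ 0.6076653 , -0.25904152]), np.float64(0.0025130206067151203))
cap (array([ 0.43863647, -0.1812639 ]), np.int64(2503), 2714.4572534123436)
t 7.28 tcp [ 0.5054 -0.1774  0.3717] F [-0.8 -0.4  0.2] w 0.0849
shift [-6.7  11.15 -0.44] turn [-0.1  0.4  0.2]
```

Request:
move_arm(
  moves=[
    [8.5, [-3.5, 2, -0.4], [0, 0.4, 0]],
    [8.5, [-6.7, 4, -0.4], [0, 0.4, 0]],
    [8.5, [-6.7, 7, -0.4], [0, 0.4, 0]],
    [8.5, [-6.7, 11, -0.4], [0, 0.4, 0]],
    [8.5, [-6.7, 11, -0.4], [0, 0.4, 0]],
    [8.5, [-6.7, 11, -0.4], [0, 0.4, 0]],
  ],
)

```text
time: 7.78
tcp_pos: [0.4384, -0.181, 0.2602]
ee_rot: [[1.0, -0.002, -0.0], [0.0, 0.004, 1.0], [-0.002, -1.0, 0.004]]
ft_force: [-0.0, -0.1, 1.0]
width: 0.0848
```

```bash
python3 - <<'E'
from m import *
look();go(.4388,-.1815,.179)
E
```

```text
green (array([ 0.61520002, -0.13998604]), np.float64(0.0013638046771873651))
cap (array([ 0.43803419, -0.18136889]), np.int64(5367), 5828.410469115479)
t 7.83 tcp [ 0.4392 -0.1813  0.2617] F [ 0.2 -0.   0.5] w 0.0846
shift [-0.05  8.27 -0.04] turn [-0.1 -0.   0.1]
```

Request:
move_arm(
  moves=[
    [8.5, [-0.05, 3, 0], [0, 0, 0]],
    [8.5, [-0.05, 6, 0], [0, 0, 0]],
    [8.5, [-0.05, 8.3, 0], [0, 0, 0]],
    [8.5, [-0.05, 8.3, 0], [0, 0, 0]],
    [5, [-0.05, 8.3, 0], [0, 0, 0]],
    [4, [-0.05, 8.3, 0], [0, 0, 0]],
    [3.5, [-0.05, 8.3, 0], [0, 0, 0]],
    [3.5, [-0.05, 8.3, 0], [0, 0, 0]],
  ],
)

```text
time: 8.5
tcp_pos: [0.4395, -0.1814, 0.1809]
ee_rot: [[1.0, 0.004, 0.0], [-0.0, 0.001, 1.0], [0.004, -1.0, 0.001]]
ft_force: [-2.7, 1.7, 19.9]
width: 0.0423
```

Request:
move_arm(
  moves=[
    [3.5, [0, 0, 0], [0, 0, 0]],
    [3.5, [0, 0, 0], [0, 0, 0]],
    [3.5, [0, 0, 0], [0, 0, 0]],
  ],
)

```text
time: 8.75
tcp_pos: [0.4397, -0.1815, 0.1817]
ee_rot: [[1.0, 0.006, 0.0], [-0.0, 0.001, 1.0], [0.006, -1.0, 0.001]]
ft_force: [-0.4, 0.2, -0.5]
width: 0.042
```

```bash
python3 - <<'E'
from m import *
go(.4388,-.1815,.32)
E
```

```text
t 8.75 tcp [ 0.4397 -0.1815  0.1817] F [-0.4  0.2 -0.5] w 0.042
shift [-1.000e-02 -1.383e+01  1.000e-02] turn [-0.  -0.   0.3]
```

Request:
move_arm(
  moves=[
    [3.5, [0, -3, 0], [0, 0, 0]],
    [3.5, [0, -7, 0], [0, 0, 0]],
    [3.5, [1, -11, 0.5], [0, 0, 0]],
    [3.5, [4, -13, 1.5], [0, 0, 0]],
    [3.5, [8, -13, 2.5], [0, 0, 0]],
    [3.5, [12, -13, 3.5], [0, 0, 0]],
    [3.5, [15.5, -13, 4.3], [0, 0, 0]],
    [3.5, [17.5, -13, 4.3], [0, 0, 0]],
  ],
)

```text
time: 9.42
tcp_pos: [0.6174, -0.1355, 0.313]
ee_rot: [[1.0, 0.009, -0.004], [0.004, 0.003, 1.0], [0.009, -1.0, 0.003]]
ft_force: [0.6, 0.6, 0.5]
width: 0.0423
```

```bash
python3 - <<'E'
from m import *
go(.615,-.138,.30)
E
```

```text
t 9.42 tcp [ 0.6174 -0.1355  0.313 ] F [0.6 0.6 0.5] w 0.0423
shift [-0.25  1.3  -0.26] turn [-0.2  0.2  0.5]
```

Request:
move_arm(
  moves=[
    [3.5, [-0.25, 1, -0.26], [-0.2, 0.2, 0.5]],
    [3.5, [-0.25, 1.3, -0.26], [-0.2, 0.2, 0.5]],
    [3.5, [-0.25, 1.3, -0.26], [-0.2, 0.2, 0.5]],
    [3.5, [-0.25, 1.3, -0.26], [-0.2, 0.2, 0.5]],
  ],
)

```text
time: 9.75
tcp_pos: [0.6137, -0.1386, 0.2996]
ee_rot: [[1.0, -0.002, 0.001], [-0.001, -0.001, 1.0], [-0.002, -1.0, -0.001]]
ft_force: [-0.6, -0.5, 0.3]
width: 0.042
```

```bash
python3 - <<'E'
from m import *
go(.615,-.138,.30)
a=read_camera('side')[215:315,340:450];b=read_camera('scene')[180:280,280:370]
w=read_camera('wrist');cv2.imwrite('pics/w4.png',w)
f=lambda i:cv2.resize(i,(400,300*0+int(400*i.shape[0]/i.shape[1])),interpolation=cv2.INTER_CUBIC)
A,B=f(a),f(b);h=max(len(A),len(B));pad=lambda i:np.pad(i,((0,h-len(i)),(0,0),(0,0)))
cv2.imwrite('pics/s4.png',np.hstack([pad(A),pad(B)]))
E
```

```text
t 9.75 tcp [ 0.6137 -0.1386  0.2996] F [-0.6 -0.5  0.3] w 0.042
shift [ 0.13 -0.04  0.06] turn [ 0.1 -0.1 -0.1]
```

View pics/s4.png

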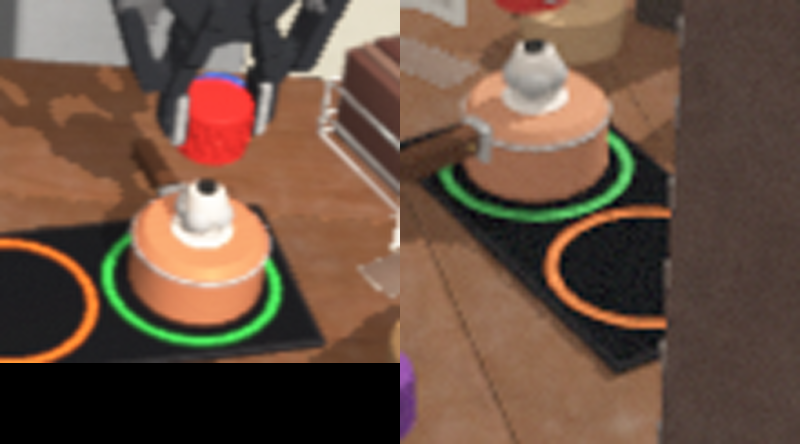

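View pics/w4.png

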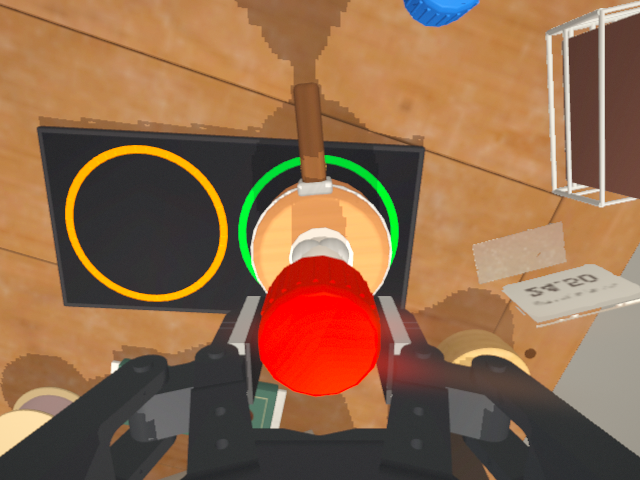

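The red cap is held upright between the pads, directly above the pot: wrist (320,325) over the spout base (321,250). In the side crop it sits above the spout seal. I'll measure cap against spout in the same cameras.

```bash
python3 - <<'E'
from m import *
p=np.array(state()['tcp_pos']);print(p)
for c in('wrist','side','scene'):
  k=calibration(c);im=read_camera(c);h=cv2.cvtColor(im,cv2.COLOR_BGR2HSV);H,S,V=cv2.split(h)
  r=((H<4)|(H>176))&(S>180)&(V>70)
  if c!='wrist':
    u=proj(k,[[p[0],p[1],.135]])[0].astype(int);mk=np.zeros_like(r);mk[u[1]-22:u[1]+22,u[0]-22:u[0]+22]=1;r&=mk
  if r.sum()<30: print(c,'none');continue
  print(c,fitcyl(k,big(r),p[2]-.1817,p[2]-.1477,.022))
  if c=='side':
    u=proj(k,[[.6143,-.138,.087]])[0].astype(int);w=im[u[1]-8:u[1]+9,u[0]-8:u[0]+9].max(2).astype(float)
    w=np.clip(140-w,0,None);w[(np.hypot(*np.mgrid[-8:9,-8:9])>6)]=0
    g=np.mgrid[-8:9,-8:9];q=[u[0]+(w*g[1]).sum()/w.sum(),u[1]+(w*g[0]).sum()/w.sum()];print('side seal',q,onplane(k,q,.0865))
go(.615,-.138,.28)
E
```

```text
[ 0.61435317 -0.13858858  0.30061171]
wrist (array([ 0.60835528, -0.13945727]), np.int64(11128), 14633.810813287739)
side (array([ 0.61229944, -0.13461316]), np.int64(363), 460.21996709611267)
side seal [np.float64(396.492700729927), np.float64(265.73722627737226)] [[ 0.61243244 -0.13686827  0.0865    ]]
scene (array([ 0.59705074, -0.14759949]), np.int64(73), 346.018612987129)
t 10.05 tcp [ 0.6148 -0.1383  0.3006] F [ 0.4  0.7 -0.1] w 0.0421
shift [0.02 2.06 0.03] turn [ 0.1 -0.   0. ]
```

```bash
python3 - <<'E'
from m import *
p=np.array(state()['tcp_pos'])
for c in('wrist','side'):
  k=calibration(c);im=read_camera(c).astype(int)
  r=(im[...,2]>70)&(im[...,2]>2.2*im[...,1])&(im[...,2]>2.2*im[...,0])
  if c=='side':
    u=proj(k,[[p[0],p[1],.135]])[0].astype(int);mk=np.zeros_like(r);mk[u[1]-22:u[1]+22,u[0]-22:u[0]+22]=1;r&=mk
  r=big(r);ys,xs=np.nonzero(r);print(c,r.sum(),'mask',xs.min(),xs.max()+1,ys.min(),ys.max()+1)
  for dx in(0,-.002):
    h=proj(k,cyl(p[0]+dx,p[1],p[2]-.1817,p[2]-.1477,.022));print('hull',h.min(0).round(1),h.max(0).round(1))
E
```

```text
wrist 14456 mask 253 393 256 397
hull [255.7 256.7] [383.6 402.5]
hull [255.4 252.1] [383.9 397.8]
side 390 mask 390 411 237 261
hull [387.7 236.7] [410.  261.8]
hull [387.4 236.2] [409.7 261.2]
```

Cap and spout agree within about 1 mm. I'll descend to just above the catches.

Request:
move_arm(
  moves=[
    [3.5, [0, 1, 0], [0, 0, 0]],
    [3.5, [0, 2, 0], [0, 0, 0]],
    [3.5, [0, 2.6, 0], [0, 0, 0]],
    [3.5, [0, 3.2, 0], [0, 0, 0]],
    [3.5, [0, 3.8, 0], [0, 0, 0]],
    [3.5, [0, 4.1, 0], [0, 0, 0]],
  ],
)

```text
time: 10.65
tcp_pos: [0.6147, -0.1381, 0.258]
ee_rot: [[1.0, -0.001, 0.0], [-0.0, -0.001, 1.0], [-0.001, -1.0, -0.001]]
ft_force: [-0.3, -0.3, -0.7]
width: 0.0416
```

```bash
python3 - <<'E'
from m import *
go(.615,-.138,.2355)
a=read_camera('side')[215:315,340:450]
cv2.imwrite('pics/s5.png',cv2.resize(a,None,fx=5,fy=5,interpolation=cv2.INTER_CUBIC))
E
```

```text
t 10.65 tcp [ 0.6147 -0.1381  0.258 ] F [-0.3 -0.3 -0.7] w 0.0416
shift [0.03 2.25 0.01] turn [ 0.  -0.  -0.1]
```

View pics/s5.png

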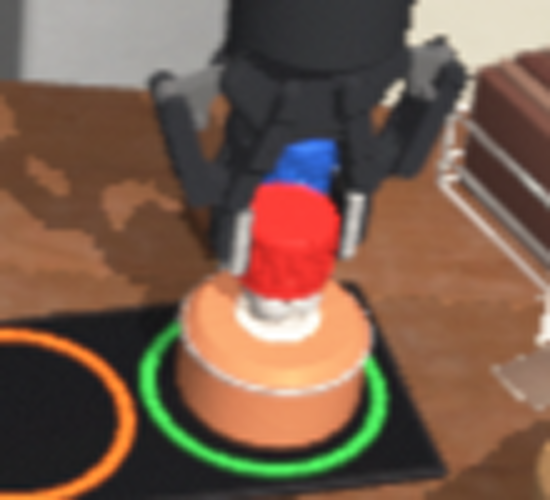

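The cap sits over the spout at crop (292,240), straight, with no side force. I'll press.

Request:
move_arm(
  moves=[
    [3.5, [0, 0.4, 0], [0, 0, 0]],
    [3.5, [0, 0.8, 0], [0, 0, 0]],
    [3.5, [0, 1.2, 0], [0, 0, 0]],
    [3.5, [0, 1.6, 0], [0, 0, 0]],
    [3.5, [0, 1.9, 0], [0, 0, 0]],
    [3.5, [0, 2.2, 0], [0, 0, 0]],
    [3.5, [0, 2.2, 0], [0, 0, 0]],
    [3.5, [0, 2.2, 0], [0, 0, 0]],
  ],
)

```text
time: 11.37
tcp_pos: [0.6154, -0.1379, 0.2363]
ee_rot: [[1.0, 0.001, -0.0], [0.0, -0.001, 1.0], [0.001, -1.0, -0.001]]
ft_force: [4.4, 1.2, 2.2]
width: 0.0418
```

Request:
move_arm(
  moves=[
    [3.5, [0, 0.1, 0], [0, 0, 0]],
    [3.5, [0, 0.2, 0], [0, 0, 0]],
    [3.5, [0, 0.2, 0], [0, 0, 0]],
    [3.5, [0, 0.2, 0], [0, 0, 0]],
  ],
)

```text
time: 11.7
tcp_pos: [0.6155, -0.1378, 0.2351]
ee_rot: [[1.0, 0.002, -0.0], [0.0, -0.001, 1.0], [0.002, -1.0, -0.001]]
ft_force: [0.8, 1.7, 8.6]
width: 0.0422
```

```bash
python3 -c "
from h import *
go(.615,-.138,.232)"
```

```text
t 11.7 tcp [ 0.6155 -0.1378  0.2351] F [0.8 1.7 8.6] w 0.0422
shift [-0.05  0.31 -0.02] turn [0.  0.  0.1]
```

Request:
move_arm(
  moves=[
    [3.5, [0, 0.2, 0], [0, 0, 0]],
    [3.5, [0, 0.3, 0], [0, 0, 0]],
    [3.5, [0, 0.3, 0], [0, 0, 0]],
    [3.5, [0, 0.3, 0], [0, 0, 0]],
    [3.5, [0, 0.3, 0], [0, 0, 0]],
  ],
)

```text
time: 12.12
tcp_pos: [0.6153, -0.1378, 0.235]
ee_rot: [[1.0, 0.003, -0.0], [0.0, -0.001, 1.0], [0.003, -1.0, -0.001]]
ft_force: [-4.6, 2.2, 23.8]
width: 0.0427
```

```bash
python3 - <<'E'
from m import *
go(.615,-.138,.2355)
w=read_camera('wrist');a=read_camera('side')[215:315,340:450]
A=cv2.resize(a,None,fx=4,fy=4,interpolation=cv2.INTER_CUBIC);W=cv2.resize(w[130:430,160:480],(360,337))
cv2.imwrite('pics/s6.png',np.hstack([A,np.pad(W,((0,400-337),(0,0),(0,0)))]))
go(.615,-.138,.2355)
E
```

```text
t 12.12 tcp [ 0.6153 -0.1378  0.235 ] F [-4.6  2.2 23.8] w 0.0427
shift [-0.03 -0.05 -0.02] turn [0.1 0.  0.2]
t 12.22 tcp [ 0.6153 -0.1379  0.235 ] F [-4.9  3.2 23.4] w 0.042
shift [-0.03 -0.05 -0.01] turn [0.1 0.  0.2]
```

View pics/s6.png

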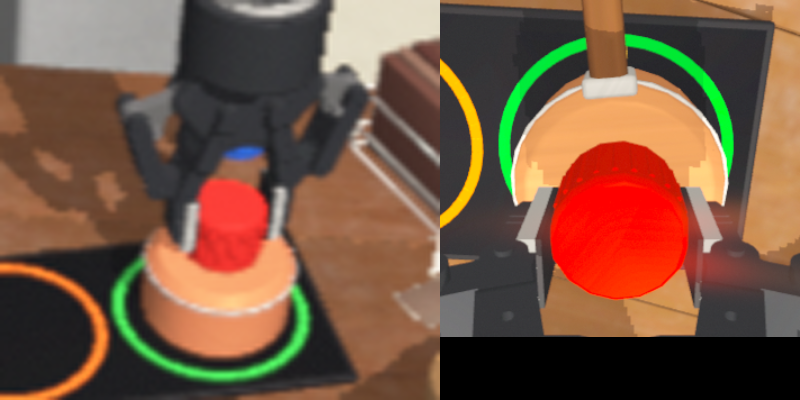

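The cap is fully down on the lid, and the force rose from 8.6 to 23.8 N with no further travel, so it has hit the hard stop. The force is holding steady, so I'll hand in.

```bash
python3 -c "
from station import *
print(finish_job())"
```

```text
the job is handed in; nothing more can be done
None
```

I slid the pot by its handle into the green ring, snapped the red cap onto the spout, and handed the job in at about 12.2 s with the gripper still pressing. The hand-in reports no verdict, so these are my own last checks:

- **Pot:** measured after I let go of the handle, it stood about 2 mm from the green ring's centre going by the spout seal, and about 5 mm going by a rougher fit of the lid edge. Both are inside the 12 mm limit. The later pictures show it upright in the ring.
- **Cap:** it stopped at about the height expected for fully down (arm at 0.2350 m against 0.2357 m). The push rose from 8.6 N to about 23.5 N with only 0.1 mm more travel, so the roof is resting on the spout. The last picture shows it straight and close to the lid.
- **Click:** I did not see the force peak and drop directly, because it fell within one move. That the cap snapped past the catches follows from its final height.
- **Cap centring:** it was within about 1 mm of the spout before pressing. One automatic measurement of the held cap, in the wrist camera, disagreed by several mm because highlights hid part of it. Comparing the cap's outline edges with the expected shape settled it.
- **Other things:** I saw no sign that any were touched, but I did not measure their positions again.

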